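# Catch the falling lid of the mosaic case and lower it shut

## Robot

A 6-joint arm with a two-finger parallel gripper is mounted at the origin on the work surface. World frame = base frame: x ahead of the robot, y to its left, z up, the work surface at z = 0. Lengths are in m, angles in rad, forces in N, time in s.
With the tool pointing down it reaches from about 0.35 to 0.775 m from the base axis. Payload 5.5 kg.
Tool frame: the origin (TCP) lies between the finger pads; the fingertips stand 19 mm ahead of it and the grasp point (between the pads) is the TCP (env.tcp_to_tips is the distance from the TCP to the fingertips, in m); z points along the fingers, y is the direction in which the jaws open and shut (so a half turn about z gives the same grasp; the last joint's range is limited). The gripper opens to 85 mm and grips with 20 to 120 N. Pads are 22 mm wide; open, the fingers measure 114 mm over their backs; the gripper's body (76 mm by 85 mm) begins 54 mm behind the grasp point. The pads swing forward as they close: fully open they stand 13 mm farther back than shut.
Start: joints at [-1.374, 0.313, 0.046, 1.304, 0, 1.431], TCP at [0.19, -0.543, 0.25] pointing down, gripper open.
Joint ranges: [-2.76, 2.76], [-0.86, 1.69], [-1.03, 1.26], [-2.2, 2.34], [-1.47, 1.5], [-3.14, 3.14]. Speed limits (rad/s): [2.57, 2.57, 3.14, 3.14, 3.14, 3.14].

## Interface

Orientations are given as a unit quaternion [w, x, y, z].
In Python, from workcell import env, eyes, job gives the robot as it stands. The module is installed in compiled form; this text tells all that it offers.
- The arm moves only by the tool move_arm, never from a script. Its argument "commands" is a list of rows, each a list of 3 entries, a list of its own where there are three numbers: the shift along the world's x, y, z as a fraction of full scale, then the turn, a rotation vector about the world's x, y, z as a fraction of full scale, then the gripper command: -1 is shut, 1 is fully open, values between are in proportion. In form: [[[x, y, z], [wx, wy, wz], gripper], ...]. A call has 1 to 5 rows; each row shifts and turns the commanded pose from where the row before left it; what a row does not reach is not made up. Full scale, the value 1, is 0.04 m for a shift and 8 degrees for a turn. A row lasts 1/10 s, in which the tool goes at most 50 mm and 8.59 degrees, less where a joint would pass 70% of its speed; a pose out of reach is approached as far as the arm can. A call with a number of a shift or a turn outside -1 to 1 is refused whole. A call with a gripper value outside its range is refused whole. The fingers move at their own pace and stop on an object; "newtons" is the grip in N (left out, the last holds). Time passes only in rows, so rows that do not move let the fingers close. It gives the time, the measured TCP pose, the force and the opening at its end, in the units of the state.
- env.get_state(): the state, without advancing time (a new reading comes with each control period).
- eyes.read_camera(name): name is "side" or "top"; returns a dict with "frame" (384x512x3 uint8, red, green, blue), "mtx" (3x3 intrinsics, pixels), "camera_from_world" (4x4, takes a point from world to camera coordinates). Camera axes: x right, y down, z forward; pixel columns grow to the right and rows downward; lengths in m; the calibration is good to about 2 mm. A picture is of the moment at which its call begins. There is no depth.
- job.hand_in(): hands the job in, once; it reports no verdict.
The state is a dict: "clock": time; "joint_pos": joint angles; "qvel": joint speeds; "tau": joint torques, N m; "tcp_pos": TCP position; "orientation": TCP orientation; "wrist_force": force on the tool from outside, world axes, zero at the start; "ft_torque": the same for the moment, N m; "finger_gap": finger opening in m.
Only numpy, scipy, OpenCV 4.12 (cv2) and the standard library are available. Lean on these libraries where they do the work, as an engineer would, in place of code of your own. Each camera call takes 0.05 s, during which the arm holds its last target.

## Task

Close the wooden mosaic case without knocking its sorted tiles about: with the fingers, nudge the standing lid over from behind until it falls by itself, get the fingers under it and catch it partway down, well before it strikes, then lower it slowly on the fingers until it is fully shut, and come away. Do not grip the lid, and treat it gently; leave everything else on the table where it is.

Things in the scene. Friction and masses are not known exactly. Their poses are not given: they have to be found in the camera images.
- case: fixed wooden case, 150 mm (its x) by 220 mm (its y), 95 mm tall, six compartments of mosaic tiles, turned sideways: its front faces the table's left (+y), within 0.3 rad. Origin: centre of its underside, on the table; its own -x side is the front, where the lid's pull tab lies when shut; z up. The lid is hinged on its far (+x) top rim
- lid (a joint): lid angle, rad: 0 fully shut, 1.571 upright, 1.78 the back stop; starts at 1.58 to 1.70; closing, its free edge swings over the case to the case's -x side. Its worn damped hinge holds it still only within 0.13 to 0.3 rad of upright; drawn forward to 1.15 or less it falls by itself, slowly at first, in 2 to 4 s, and would strike at 0.45 to 0.8 rad/s
- lid_edge (a point): middle of the end of the lid's pull tab, on the underside, 190 mm from the hinge; moves with the lid. The tab, 90 mm wide and 12 mm thick like the lid, overhangs the case's front by 40 mm when shut (underside 95 mm high), so fingers in front of the case can carry it all the way down. x points from here to the hinge, y along the hinge, z out of the lid's top
- hinge (a point): fixed point on the hinge axis: middle of the case's far top rim, 75 mm in +x from the case's centre, 95 mm above the table; axes as case, the hinge along y. The lid beyond it is a board 150 x 220 x 12 mm plus the tab, about 0.35 kg (-15 to +20 %); pushing it over takes 1 to 3 N, carrying it at the tab about 2 N
- jar: closed jar, 60 mm across, 85 mm tall, standing behind the case's hinge side; origin under its centre. To be left alone
- mug: white mug, 76 mm across without its handle, 90 mm tall, standing behind the case's hinge side, next to the jar; origin under its centre. To be left alone
- nippers: orange-handled tile nippers lying flat, 160 x 75 x 15 mm; origin at the pivot, on the table. To be left alone
- brush: brush lying on the table, about 200 mm long; origin on its underside. To be left alone
- tile: flat square tile, 50 x 50 x 8 mm; origin under its centre. To be left alone

How it is judged:
On the way, in this order (a step that is already met when the one before it is completed fails the run):
1. the lid has been tipped past upright and falls by itself, with nothing touching it (value of joint lid between 0.35 and 1.45 rad and velocity of joint lid below -0.04 rad/s and contact force between lid and anything else below 0.02 N), for 0.15 s.
2. the lid is caught: it rests on the fingers partway down, still at least 0.3 rad (17 degrees) open and no longer falling freely (contact force between the fingers and lid above 0.4 N and value of joint lid between 0.3 and 1.3 rad and velocity of joint lid above -0.4 rad/s), for 0.2 s.
At the end, for the whole second after the job is handed in: the lid is fully shut (within 0.02 rad, some 1 degree) and still, and none of the loose things has moved more than 30 mm (value of joint lid below 0.02 rad and velocity of joint lid between -0.02 and 0.02 rad/s and distance of each of jar, mug, nippers, brush, tile from where it was at the start of the episode below 0.03 m); the robot touches nothing.
It fails at once if the lid strikes: it moves faster than 0.4 rad/s (76 mm/s at the tab) within 0.2 rad of shut (value of joint lid below 0.2 rad and velocity of joint lid below -0.4 rad/s).
It fails at once if the lid is gripped or handled roughly (fingers press it with more than 32 N) (contact force between the fingers and lid above 32 N).
It fails at once if the robot's other parts press the lid with more than 32 N (contact force between the arm and lid above 32 N).
It fails at once if a bystander is lifted or moved more than 30 mm (distance of any of jar, mug, nippers, brush, tile from where it was at the start of the episode above 0.03 m).
It also fails if it takes over 64 s, if anything falls off the work surface, if the arm or the gripper's body presses on something with over 40 N, if the wrist force passes 120 N, or if a joint passes its speed limit or range.

## Working session

There is one attempt and no reset: what is moved stays moved. The work goes in short steps, Python scripts to look and compute and a tool call to move; the robot and the scene stay as the last step left them, time stands still between calls to the robot, and variables do not carry over. Pictures are saved under pics/ and viewed, and the job is handed in when it is done.

Besides the shell and the picture viewer there is one more tool, called after "Call:" as name([rows], argument=value, ...), one row to a line, values as JSON. move_arm: Moves the arm, as the interface text tells. Its arguments: {"type":"object","properties":{"commands":{"type":"array","items":{"type":"array"}},"newtons":{"type":"number"}},"required":["commands"]}

```bash
mkdir -p pics; python3 - <<'E'
from workcell import env, eyes
import cv2,numpy as np
for n in ("side","top"):
    r=eyes.read_camera(n); cv2.imwrite(f"pics/{n}0.png",cv2.resize(r["frame"][:,:,::-1],None,fx=1.5,fy=1.5)); np.savez(f"{n}0.npz",**r)
    print(n,r["mtx"].tolist(),np.round(r["camera_from_world"],4).tolist())
print(env.get_state())
E
```

```text
side [[425.4691836413947, 0.0, 251.88739830717108], [0.0, 425.4691836413947, 196.9778233782141], [0.0, 0.0, 1.0]] [[-0.9974, -0.07, 0.0185, 0.4702], [-0.0639, 0.7298, -0.6807, 0.0415], [0.0342, -0.6801, -0.7323, 1.3147], [0.0, 0.0, 0.0, 1.0]]
top [[379.7055113323086, 0.0, 256.16903440211024], [0.0, 379.7055113323086, 187.57517600762822], [0.0, 0.0, 1.0]] [[0.0167, -0.9998, -0.0099, 0.0784], [-0.9919, -0.0154, -0.1258, 0.5082], [0.1256, 0.012, -0.992, 0.9807], [0.0, 0.0, 0.0, 1.0]]
{'clock': 0.1, 'joint_pos': array([-1.37361860e+00,  3.13947261e-01,  4.50888050e-02,  1.30359914e+00,
        3.35904241e-06,  1.43117237e+00]), 'qvel': array([ 0.00233716, -0.00196429,  0.00348268, -0.00075906,  0.0001214 ,
       -0.00055737]), 'tau': array([ 4.13108995e-03, -4.81724846e+01,  2.99242991e+01,  1.27301647e-02,
       -1.38892965e-04,  1.16434555e-05]), 'tcp_pos': array([ 0.18991504, -0.54228081,  0.24948397]), 'orientation': array([-8.30338115e-04,  9.85853716e-01,  1.67605966e-01, -2.22209262e-05]), 'wrist_force': array([-0.94944456,  0.29111378,  0.27696492]), 'ft_torque': array([ 0.03280935, -0.01381467,  0.0319036 ]), 'finger_gap': 0.08573624455977953}
```

View pics/side0.png

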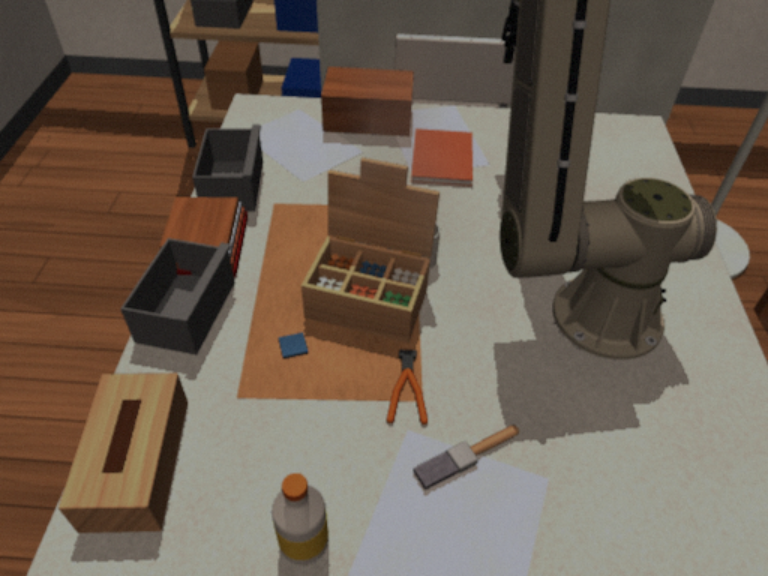

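View pics/top0.png

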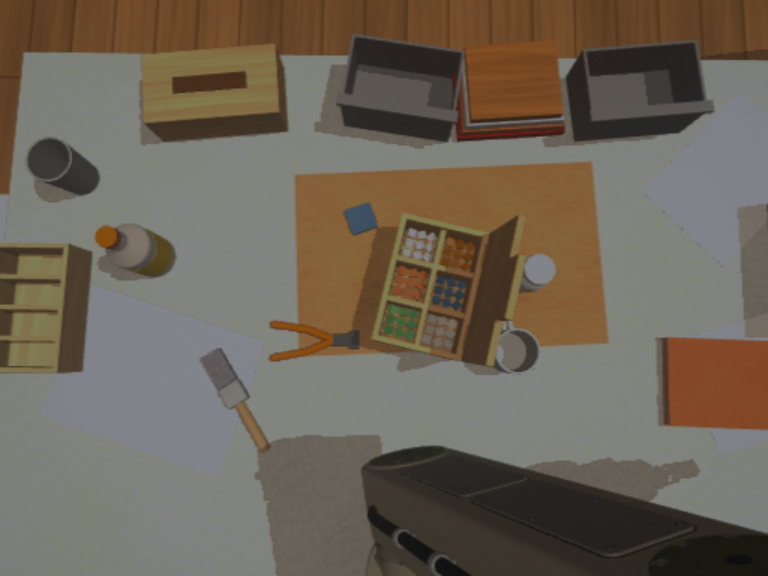

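The side view shows the lid upright, the pull tab at about (385,165), and the nippers and tile in front. The top view shows the case front rim running from (404,214) to (374,342), with the jar at (538,272) and the mug at (517,350) close behind the lid.

```bash
cat > h.py <<'E'
import numpy as np,cv2
def ray(n,px,z,s=1.5,f="0"):
    r=np.load(f"{n}{f}.npz");K=r["mtx"];T=r["camera_from_world"]
    R=T[:3,:3];c=-R.T@T[:3,3];d=R.T@np.linalg.inv(K)@np.array([px[0]/s,px[1]/s,1])
    return c+d*(z-c[2])/d[2]
def proj(n,p,s=1.5,f="0"):
    r=np.load(f"{n}{f}.npz");K=r["mtx"];T=r["camera_from_world"]
    q=K@(T[:3,:3]@np.array(p)+T[:3,3]);return q[:2]/q[2]*s
E
python3 - <<'E'
import cv2
a=cv2.imread("pics/top0.png");cv2.imwrite("pics/topz.png",cv2.resize(a[190:390,330:580],None,fx=3,fy=3,interpolation=cv2.INTER_CUBIC))
a=cv2.imread("pics/side0.png");cv2.imwrite("pics/sidez.png",cv2.resize(a[150:360,260:460],None,fx=2.8,fy=2.8,interpolation=cv2.INTER_CUBIC))
E
```

```text
(no output)
```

View pics/topz.png

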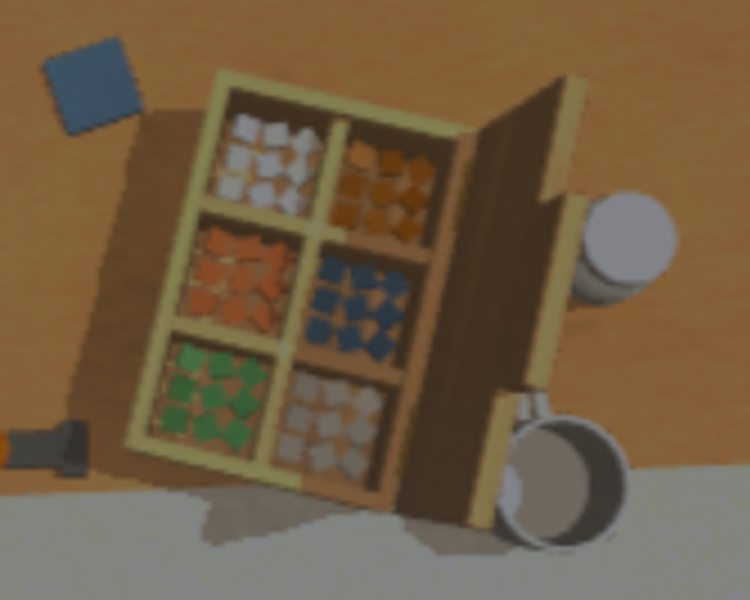

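View pics/sidez.png

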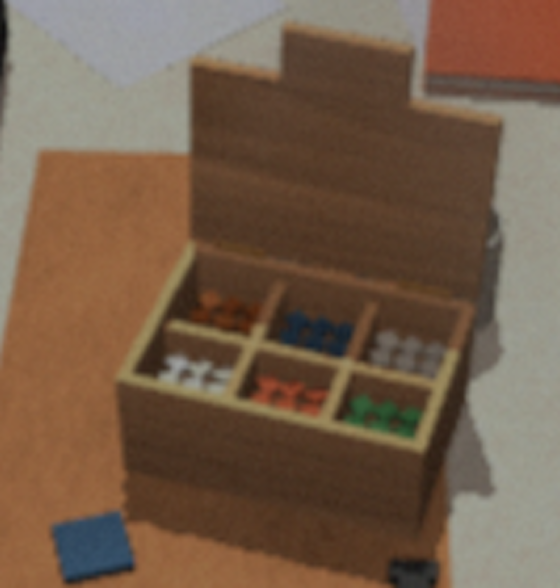

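```bash
python3 - <<'E'
from h import *
T=lambda x,y:(x/3+330,y/3+190)
S=lambda x,y:(x/2.8+260,y/2.8+150)
F1=ray("top",T(222,70),.095);F2=ray("top",T(127,450),.095)
B1=ray("top",T(478,128),.095);B2=ray("top",T(392,512),.095)
print("top",F1,F2,np.linalg.norm(F1-F2),B1,B2,np.linalg.norm(F1-B1))
G1=ray("side",S(118,380),.095);G2=ray("side",S(420,448),.095)
print("side",G1,G2,np.linalg.norm(G1-G2))
d=(F1-F2);print("yaw of y axis",np.arctan2(d[1],d[0]), np.arctan2(*(G1-G2)[[1,0]]))
ya=d/np.linalg.norm(d); ya=((ya+(G1-G2)/np.linalg.norm(G1-G2)));ya/=np.linalg.norm(ya)
# case x axis (away from front, towards -y); y axis = z cross x
xa=np.array([ya[1],-ya[0],0]); xa*= -np.sign(xa[1]) 
print("xa",xa,"cy=",np.cross([0,0,1],xa))
mid=((F1+F2)/2+(G1+G2)/2)/2
print("mids",(F1+F2)/2,(G1+G2)/2)
c=mid+xa*.075;hg=mid+xa*.15;print("center",c,"hinge",hg)
cy=np.cross([0,0,1],xa)
for th in (1.571,1.58,1.6,1.65,1.7):
    u=-np.cos(th)*xa+np.sin(th)*np.array([0,0,1]); e=hg+.19*u
    n=np.array([0,0,1])*np.cos(th)+xa*np.sin(th)  # lid top direction
    print(th,[np.round((proj("top",e+s*.045*cy)-[330,190])*3) for s in(1,-1)],[np.round((proj("side",e+s*.045*cy+.012*n)-[260,150])*2.8) for s in(1,-1)])
print("jar top",ray("top",T(627,240),.085),"mug",ray("top",T(563,482),.09))
print("mug handle", ray("top",T(532,400),.06))
print("tile",ray("top",T(92,86),.008),"nip",ray("top",T(65,450),.015),ray("top",(272,322),.015),ray("top",(272,358),.015))
E
```

```text
top [0.61553881 0.05438244 0.095     ] [0.40128235 0.10387215 0.095     ] 0.21989784342891774 [ 0.58428047 -0.08961702  0.095     ] [ 0.37001281 -0.04140679  0.095     ] 0.14735308018765714
side [0.61466933 0.05991785 0.095     ] [0.40580117 0.10437392 0.095     ] 0.2135468371491055
yaw of y axis -0.2270022622039243 -0.20971332803020376
xa [-0.21662671 -0.97625451  0.        ] cy= [ 0.97625451 -0.21662671  0.        ]
mids [0.50841058 0.0791273  0.095     ] [0.51023525 0.08214588 0.095     ]
center [0.49307591 0.0074175  0.095     ] hinge [ 0.47682891 -0.06580159  0.095     ]
1.571 [array([521., 178.]), array([479., 374.])] [array([277.,  31.]), array([408.,  56.])]
1.58 [array([525., 178.]), array([482., 375.])] [array([277.,  29.]), array([409.,  54.])]
1.6 [array([533., 180.]), array([491., 377.])] [array([279.,  27.]), array([410.,  52.])]
1.65 [array([554., 185.]), array([512., 382.])] [array([284.,  20.]), array([414.,  45.])]
1.7 [array([574., 191.]), array([532., 387.])] [array([288.,  14.]), array([417.,  39.])]
jar top [ 0.52353404 -0.17450292  0.085     ] mug [ 0.38786822 -0.13581275  0.09      ]
mug handle [ 0.4342637  -0.12542665  0.06      ]
tile [0.62608693 0.13247936 0.008     ] nip [0.40251577 0.14330945 0.015     ] [0.43232764 0.287315   0.015     ] [0.36824504 0.2846483  0.015     ]
```

Call:
move_arm([
  [[0.5,0.75,0.3],[0,0,0.5],-1],
  [[0.5,0.75,0.3],[0,0,0.55],-1],
  [[0.5,0.75,0.3],[0,0,0.55],-1],
  [[0.5,0.75,0],[0,0,0.55],-1],
  [[0.5,0.75,0],[0,0,0.55],-1],
], newtons=20)

```text
clock: 0.6
tcp_pos: [0.2906, -0.3915, 0.2864]
orientation: [0.0, 0.936, 0.351, 0.0]
wrist_force: [0.2, -0.2, 0.2]
finger_gap: 0.0121
```

Call:
move_arm([
  [[0.5,0.75,0],[0,0,0.55],-1],
  [[0.5,0.75,0],[0,0,0.55],-1],
  [[0.5,0.75,0],[0,0,0.55],-1],
  [[0.5,0.75,0],[0,0,0.55],-1],
  [[0.5,0.75,0],[0,0,0.55],-1],
])

```text
clock: 1.1
tcp_pos: [0.3904, -0.2413, 0.2861]
orientation: [-0.0, 0.852, 0.523, -0.0]
wrist_force: [0.8, -0.6, -0.5]
finger_gap: -0.0002
```

Call:
move_arm([
  [[0.58,0.75,0],[0,0,0.6],-1],
  [[0.58,0.75,0],[0,0,0.6],-1],
  [[0.58,0.75,-0.3],[0,0,0.6],-1],
  [[0,0,-0.2],[0,0,0],-1],
])

```text
clock: 1.5
tcp_pos: [0.4613, -0.1495, 0.2655]
orientation: [-0.0, 0.779, 0.627, 0.0]
wrist_force: [-0.1, 1.0, 1.0]
finger_gap: -0.0002
```

```bash
cat > snap.py <<'E'
import sys,cv2,numpy as np
from workcell import env,eyes
t=sys.argv[1]
for n in sys.argv[2:]:
    r=eyes.read_camera(n);np.savez(f"{n}{t}.npz",**r);cv2.imwrite(f"pics/{n}{t}.png",cv2.resize(r["frame"][:,:,::-1],None,fx=1.5,fy=1.5))
s=env.get_state();print(s["clock"],np.round(s["tcp_pos"],4),np.round(s["joint_pos"],3),np.round(s["orientation"],3),np.round(s["wrist_force"],1))
E
python3 snap.py 1 side top
```

```text
1.6 [ 0.459  -0.1516  0.2648] [-0.485  0.134 -0.148  1.292 -0.     1.306] [-0.001  0.78   0.625 -0.001] [-0.8 -0.  -0.1]
```

View pics/side1.png

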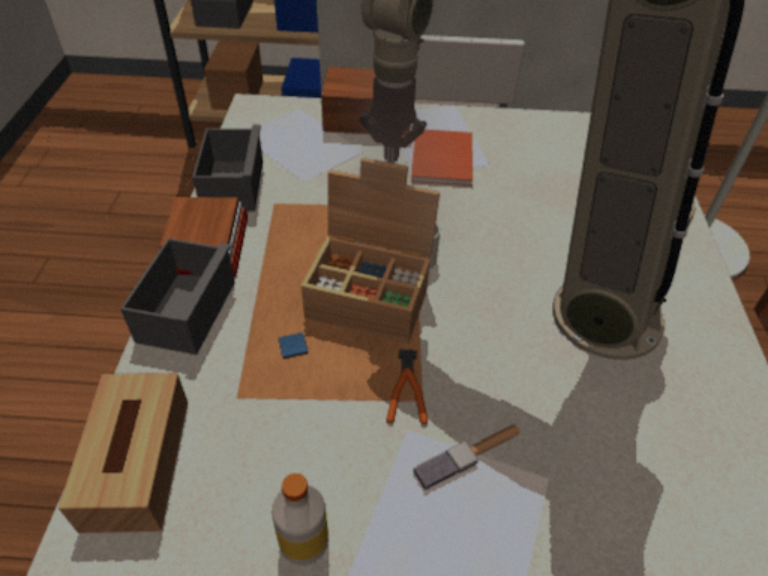

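View pics/top1.png

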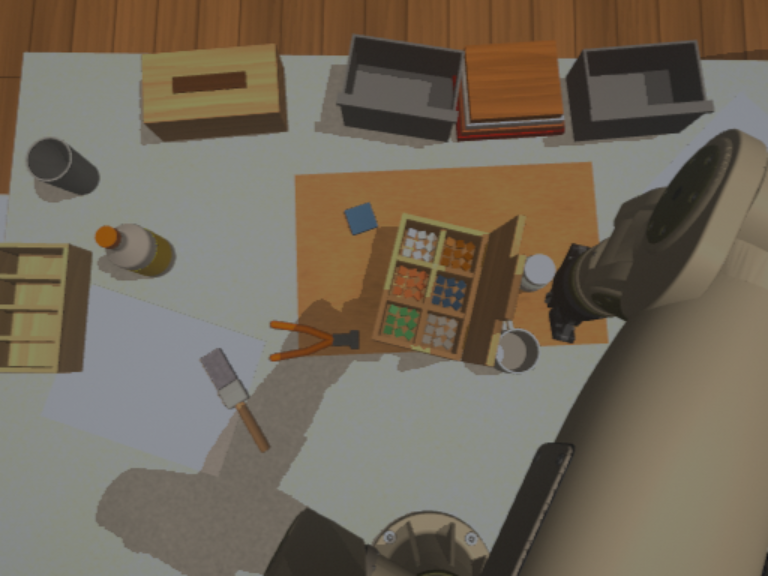

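Call:
move_arm([
  [[0.07,0.32,0],[0,0,0],-1],
  [[0.07,0.32,0],[0,0,0],-1],
  [[0.05,0.2,0],[0,0,0],-1],
  [[0.05,0.2,0],[0,0,0],-1],
  [[0.05,0.2,0],[0,0,0],-1],
])

```text
clock: 2.1
tcp_pos: [0.4714, -0.1029, 0.2668]
orientation: [0.001, 0.781, 0.624, -0.0]
wrist_force: [-1.1, -2.3, 1.3]
finger_gap: -0.0001
```

Call:
move_arm([
  [[0.05,0.2,0],[0,0,0],-1],
  [[0.05,0.2,0],[0,0,0],-1],
  [[0.05,0.2,0],[0,0,0],-1],
  [[0.05,0.2,0],[0,0,0],-1],
])

```text
clock: 2.5
tcp_pos: [0.4793, -0.0705, 0.2664]
orientation: [0.0, 0.781, 0.625, -0.0]
wrist_force: [-0.9, -2.1, 0.5]
finger_gap: 0.0004
```

```bash
python3 snap.py 2 side
```

```text
2.55 [ 0.4794 -0.0694  0.2663] [-3.100e-01  1.330e-01 -1.450e-01  1.293e+00  1.000e-03  1.481e+00] [-0.     0.781  0.625  0.   ] [ 0.2  0.7 -0.3]
```

View pics/side2.png

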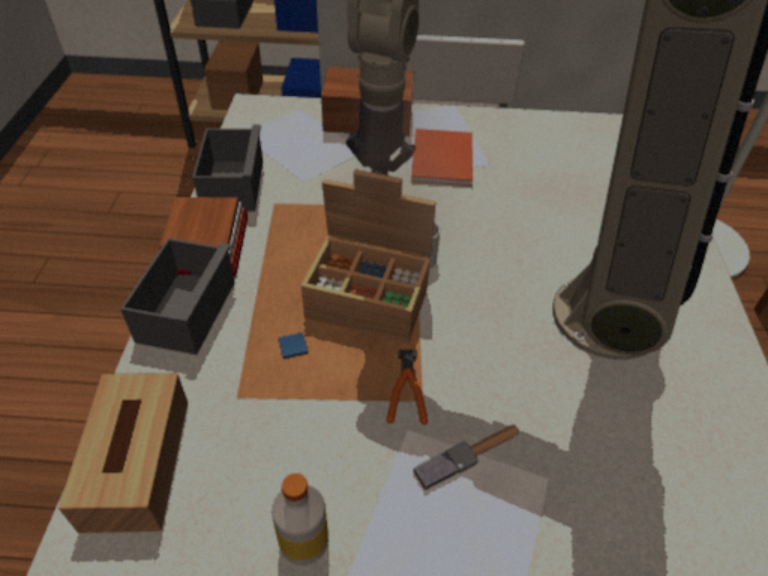

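The side view shows the lid moving forward under the push (tab now at (378,180)). I'll keep pushing.

Call:
move_arm([
  [[0.05,0.2,0],[0,0,0],-1],
  [[0.05,0.2,0],[0,0,0],-1],
  [[0.05,0.2,0],[0,0,0],-1],
  [[0.05,0.2,0],[0,0,0],-1],
])

```text
clock: 2.95
tcp_pos: [0.4874, -0.0384, 0.2662]
orientation: [-0.0, 0.781, 0.625, -0.0]
wrist_force: [-0.7, -0.8, -0.5]
finger_gap: -0.0002
```

```bash
python3 snap.py 3 side
```

```text
3.0 [ 0.4876 -0.0374  0.2663] [-2.420e-01  1.420e-01 -1.350e-01  1.294e+00  1.000e-03  1.550e+00] [-0.     0.781  0.625  0.001] [ 0.8  1.5 -0. ]
```

View pics/side3.png

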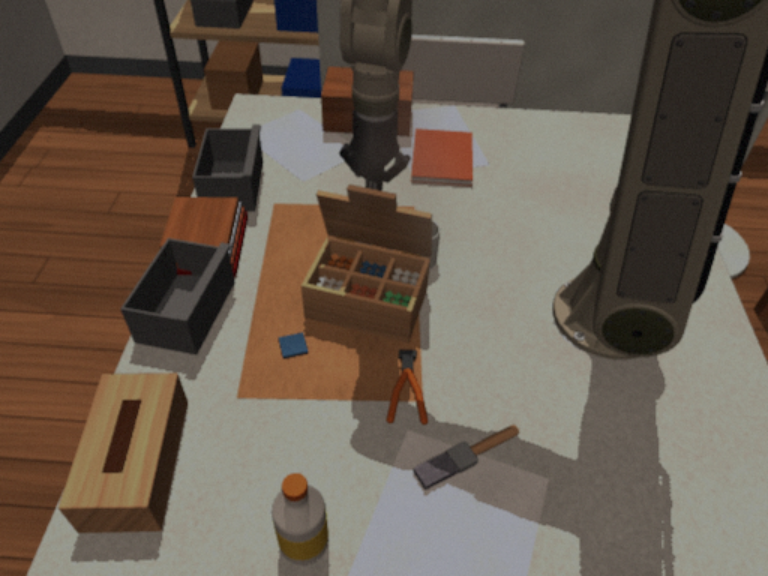

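Call:
move_arm([
  [[0.05,0.2,0],[0,0,0],-1],
  [[0.05,0.2,0],[0,0,0],-1],
  [[0.05,0.2,0],[0,0,0],-1],
  [[-0.05,-0.25,0],[0,0,0],-1],
  [[0,0,0.5],[0,0,0],-1],
])

```text
clock: 3.5
tcp_pos: [0.4899, -0.0252, 0.2843]
orientation: [-0.002, 0.781, 0.625, -0.002]
wrist_force: [-0.0, 0.3, 0.2]
finger_gap: 0.0001
```

```bash
python3 snap.py 4 side
```

```text
3.55 [ 0.4917 -0.0255  0.2889] [-0.215  0.142 -0.08   1.347  0.     1.577] [0.001 0.781 0.625 0.001] [1.2 0.3 2.5]
```

View pics/side4.png

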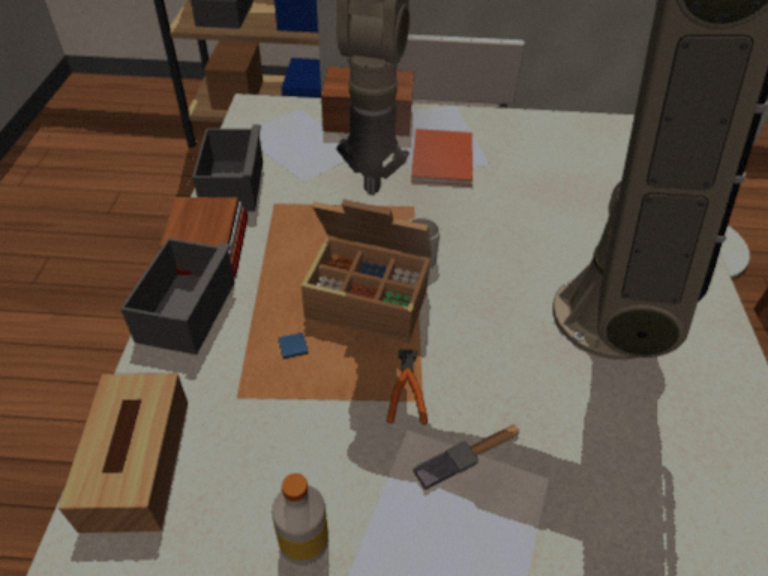

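```bash
cat > th.py <<'E'
from h import *
hg=np.array([.4775,-.065,.095]);xa=np.array([-.2166,-.9763,0]);cy=np.array([.9763,-.2166,0]);z=np.array([0,0,1.])
if __name__=="__main__":
  for th in np.arange(1.4,-.01,-.1):
    u=-np.cos(th)*xa+np.sin(th)*z;n=z*np.cos(th)+xa*np.sin(th);e=hg+.19*u
    print(round(th,2),"side under L/R",[np.round(proj("side",e+s*.045*cy)) for s in(1,-1)],"top edge",[np.round(proj("side",e+s*.045*cy+.012*n)) for s in(1,-1)], "pos",np.round(e,3))
E
python3 th.py; python3 - <<'E'
import cv2
a=cv2.imread("pics/side4.png");cv2.imwrite("pics/side4z.png",cv2.resize(a[150:350,270:470],None,fx=3,fy=3))
E
```

```text
1.4 side under L/R [array([351., 176.]), array([399., 186.])] top edge [array([353., 172.]), array([401., 181.])] pos [ 0.484 -0.033  0.282]
1.3 side under L/R [array([348., 184.]), array([396., 194.])] top edge [array([350., 179.]), array([398., 188.])] pos [ 0.489 -0.015  0.278]
1.2 side under L/R [array([345., 193.]), array([393., 202.])] top edge [array([347., 187.]), array([395., 197.])] pos [0.492 0.002 0.272]
1.1 side under L/R [array([342., 202.]), array([390., 212.])] top edge [array([343., 196.]), array([392., 206.])] pos [0.496 0.019 0.264]
1.0 side under L/R [array([339., 212.]), array([388., 222.])] top edge [array([341., 205.]), array([389., 215.])] pos [0.5   0.035 0.255]
0.9 side under L/R [array([336., 222.]), array([385., 232.])] top edge [array([338., 215.]), array([387., 226.])] pos [0.503 0.05  0.244]
0.8 side under L/R [array([334., 232.]), array([383., 243.])] top edge [array([335., 226.]), array([384., 236.])] pos [0.506 0.064 0.231]
0.7 side under L/R [array([331., 243.]), array([380., 254.])] top edge [array([333., 236.]), array([382., 247.])] pos [0.509 0.0
[... 276 characters left out ...]
98 0.186]
0.4 side under L/R [array([327., 274.]), array([375., 285.])] top edge [array([328., 268.]), array([376., 278.])] pos [0.515 0.106 0.169]
0.3 side under L/R [array([326., 283.]), array([374., 294.])] top edge [array([327., 277.]), array([374., 288.])] pos [0.517 0.112 0.151]
0.2 side under L/R [array([326., 292.]), array([373., 303.])] top edge [array([326., 286.]), array([373., 297.])] pos [0.518 0.117 0.133]
0.1 side under L/R [array([326., 300.]), array([372., 311.])] top edge [array([326., 295.]), array([373., 306.])] pos [0.518 0.12  0.114]
-0.0 side under L/R [array([326., 307.]), array([372., 318.])] top edge [array([326., 303.]), array([372., 314.])] pos [0.519 0.12  0.095]
```

View pics/side4z.png

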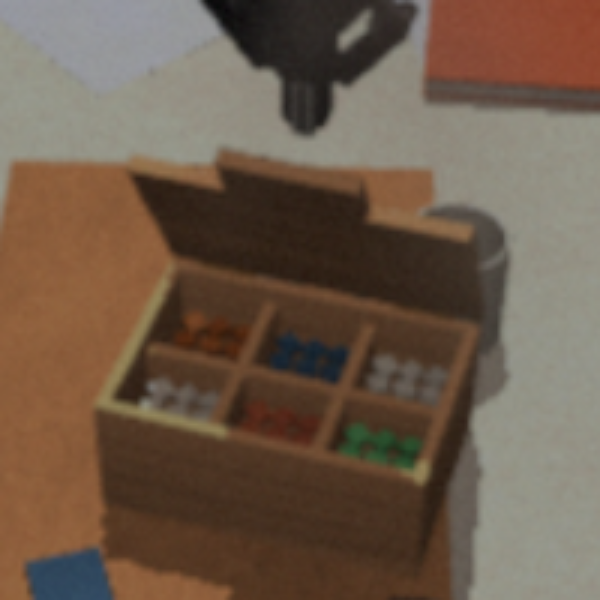

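Call:
move_arm([
  [[0.21,0.97,0.3],[0,0,0],-1],
  [[0.21,0.97,0],[-0.97,0.22,0],-1],
  [[0.21,0.97,0],[-0.97,0.22,0],-1],
  [[0.21,0.97,0],[-0.97,0.22,0],-1],
  [[0.21,0.97,-0.3],[-0.97,0.22,0],-1],
])

```text
clock: 4.05
tcp_pos: [0.5346, 0.1705, 0.2892]
orientation: [0.174, 0.751, 0.6, -0.212]
wrist_force: [1.8, -0.5, 1.6]
finger_gap: -0.0004
```

```bash
python3 snap.py 5 side; python3 - <<'E'
import cv2
a=cv2.imread("pics/side5.png");cv2.imwrite("pics/side5z.png",cv2.resize(a[100:350,220:470],None,fx=2.4,fy=2.4))
E
```

```text
4.1 [0.5345 0.1791 0.2724] [ 0.399  0.595  0.404  1.747 -0.452  2.264] [ 0.172  0.745  0.604 -0.225] [  2.1   3.7 -16.4]
```

View pics/side5z.png

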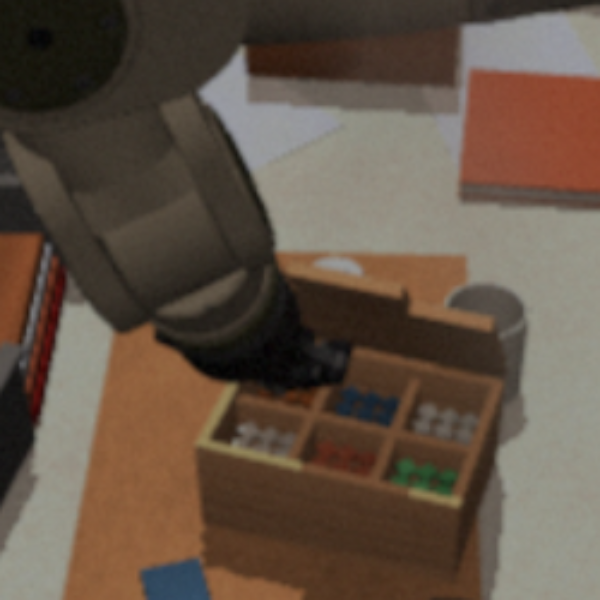

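Call:
move_arm([
  [[0,0,-0.8],[-0.97,0.22,0],-1],
  [[0,0,-1],[-0.97,0.22,0],-1],
  [[-0.1,-0.5,-0.5],[0,0,0],-1],
])

```text
clock: 4.4
tcp_pos: [0.5266, 0.1513, 0.1747]
orientation: [0.249, 0.707, 0.574, -0.33]
wrist_force: [-0.4, -0.2, -3.9]
finger_gap: 0.0002
```

```bash
python3 snap.py 6 side; python3 - <<'E'
import cv2
a=cv2.imread("pics/side6.png");cv2.imwrite("pics/side6z.png",cv2.resize(a[100:350,220:470],None,fx=2.4,fy=2.4))
E
```

```text
4.45 [0.5251 0.1467 0.1775] [ 0.43   0.765  0.311  1.734 -0.628  2.417] [ 0.249  0.708  0.573 -0.329] [-1.6 -2.5 -1.1]
```

View pics/side6z.png

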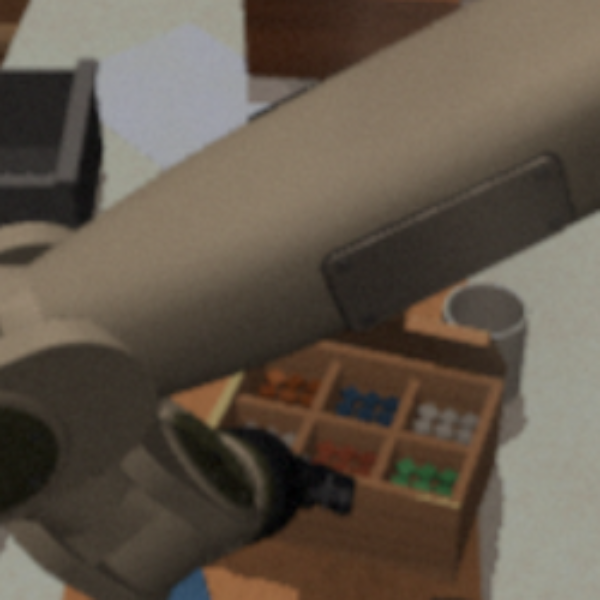

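Call:
move_arm([
  [[-0.14,-0.63,0.2],[0,0,0],-1],
  [[-0.14,-0.63,0.3],[0,0,0],-1],
  [[0,0,0],[0,0,0],-1],
])

```text
clock: 4.75
tcp_pos: [0.5181, 0.0961, 0.2168]
orientation: [0.252, 0.716, 0.57, -0.315]
wrist_force: [-2.0, 0.6, 0.4]
finger_gap: 0.0001
```

```bash
python3 snap.py 7 top; python3 - <<'E'
import cv2
a=cv2.imread("pics/top7.png");cv2.imwrite("pics/top7z.png",cv2.resize(a[180:400,330:580],None,fx=2.4,fy=2.4))
E
```

```text
4.8 [0.5183 0.0972 0.2163] [ 0.363  0.645  0.211  1.682 -0.663  2.351] [ 0.252  0.716  0.57  -0.315] [ 0.8  0.3 -0.3]
```

View pics/top7z.png

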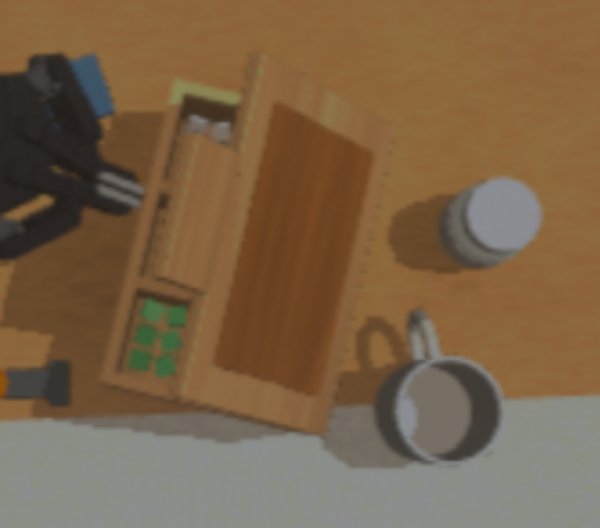

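```bash
python3 - <<'E'
from th import *
for th in (1,.9,.8,.7,.6,.5):
    u=-np.cos(th)*xa+np.sin(th)*z;n=z*np.cos(th)+xa*np.sin(th);e=hg+.19*u
    f=lambda p:np.round((proj("top",p)-[330,180])*2.4)
    print(th,"under",f(e+.045*cy),f(e-.045*cy),"top",f(e+.045*cy+.012*n),f(e-.045*cy+.012*n),"board",f(hg+.15*u-.11*cy+.012*n))
t=np.array([.5183,.0972,.2163]);print("tcp",f(t),"tip",f(t+.019*np.array([-.18,-.73,-.66])), (t-hg)@-xa)
E
```

```text
1 under [232. 134.] [197. 284.] top [250. 136.] [215. 287.] board [223. 408.]
0.9 under [206. 132.] [171. 279.] top [222. 133.] [187. 282.] board [201. 403.]
0.8 under [182. 131.] [147. 276.] top [196. 131.] [161. 278.] board [181. 398.]
0.7 under [160. 131.] [126. 273.] top [173. 131.] [138. 275.] board [163. 394.]
0.6 under [142. 132.] [108. 272.] top [153. 131.] [119. 273.] board [147. 391.]
0.5 under [127. 133.] [ 93. 271.] top [136. 132.] [102. 271.] board [133. 388.]
tcp [110. 186.] tip [133. 196.] 0.16719314
```

Call:
move_arm([
  [[-0.06,-0.25,-0.7],[0,0,0],-1],
  [[-0.06,-0.25,0],[0,0,0],-1],
])

```text
clock: 5.0
tcp_pos: [0.5126, 0.0784, 0.1845]
orientation: [0.252, 0.714, 0.571, -0.317]
wrist_force: [0.4, -0.5, -0.2]
finger_gap: 0.0002
```

```bash
python3 snap.py 8 top; python3 - <<'E'
import cv2
a=cv2.imread("pics/top8.png");cv2.imwrite("pics/top8z.png",cv2.resize(a[180:400,330:580],None,fx=2.4,fy=2.4))
E
```

```text
5.05 [0.5123 0.077  0.1862] [ 0.336  0.635  0.118  1.584 -0.678  2.32 ] [ 0.252  0.714  0.571 -0.317] [-0.6 -0.1  0.8]
```

View pics/top8z.png

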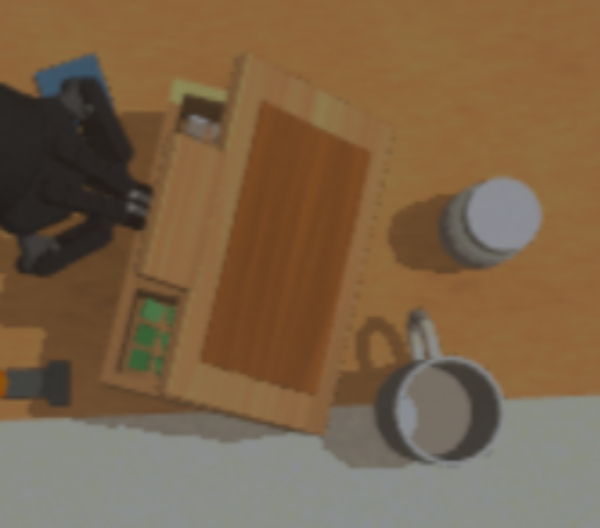

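The top view shows the fingertips under the tab end (around (140,200)), with the lid at about 0.7 rad. I'll wait for it to land.

Call:
move_arm([
  [[0,0,0],[0,0,0],-1],
  [[0,0,0],[0,0,0],-1],
])

```text
clock: 5.25
tcp_pos: [0.5137, 0.0788, 0.1874]
orientation: [0.253, 0.714, 0.571, -0.316]
wrist_force: [0.2, -0.5, -0.0]
finger_gap: -0.0001
```

Call:
move_arm([
  [[0,0,0],[0,0,0],-1],
])

```text
clock: 5.35
tcp_pos: [0.5137, 0.0791, 0.187]
orientation: [0.253, 0.714, 0.571, -0.316]
wrist_force: [0.7, -0.1, 0.1]
finger_gap: -0.0
```

Call:
move_arm([
  [[0,0,0],[0,0,0],-1],
  [[0,0,0],[0,0,0],-1],
])

```text
clock: 5.55
tcp_pos: [0.5135, 0.0789, 0.1865]
orientation: [0.253, 0.714, 0.571, -0.316]
wrist_force: [0.9, 1.2, -0.5]
finger_gap: 0.0001
```

```bash
python3 snap.py 9 top; python3 - <<'E'
import cv2
a=cv2.imread("pics/top9.png");cv2.imwrite("pics/top9z.png",cv2.resize(a[180:400,330:580],None,fx=2.4,fy=2.4))
E
```

```text
5.6 [0.5134 0.0788 0.1864] [ 0.339  0.637  0.122  1.585 -0.677  2.321] [ 0.252  0.714  0.571 -0.316] [0.2 1.  0.1]
```

View pics/top9z.png

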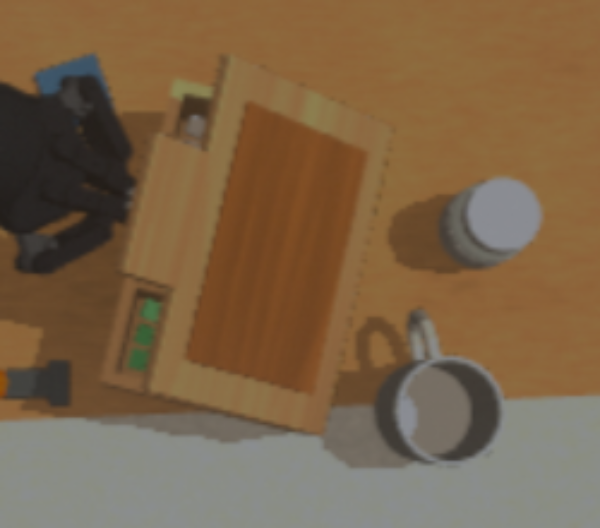

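Call:
move_arm([
  [[0,0,0],[0,0,0],-1],
  [[0,0,0],[0,0,0],-1],
  [[0,0,0],[0,0,0],-1],
  [[0,0,0],[0,0,0],-1],
])

```text
clock: 6.0
tcp_pos: [0.5132, 0.0786, 0.1863]
orientation: [0.252, 0.714, 0.571, -0.316]
wrist_force: [1.4, 2.4, -0.9]
finger_gap: 0.0002
```

```bash
python3 snap.py 10 top; python3 - <<'E'
import cv2
a=cv2.imread("pics/top10.png");cv2.imwrite("pics/top10z.png",cv2.resize(a[180:400,330:580],None,fx=2.4,fy=2.4))
from workcell import env
E
```

```text
6.05 [0.5132 0.0785 0.1863] [ 0.338  0.637  0.121  1.585 -0.677  2.321] [ 0.252  0.714  0.571 -0.316] [1.3 2.8 0.5]
```

View pics/top10z.png

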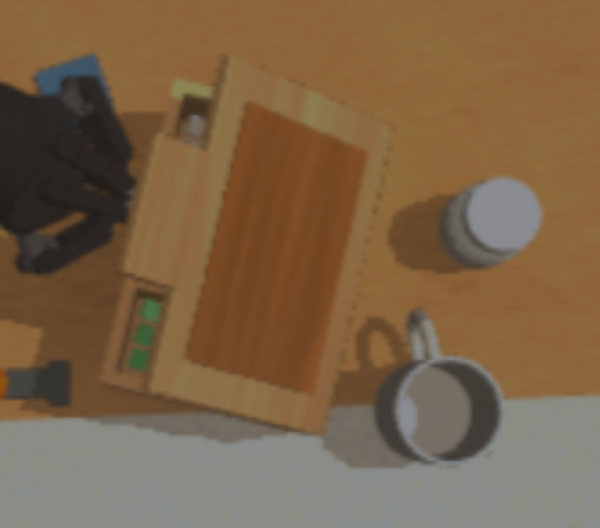

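The lid is caught. Two frames 0.45 s apart are identical at about 0.62 rad, and the wrist carries about 3 N. I'll lower it slowly.

Call:
move_arm([
  [[0.014,0.06,-0.1],[0,0,0],-1],
  [[0.014,0.06,-0.1],[0,0,0],-1],
  [[0.014,0.06,-0.1],[0,0,0],-1],
  [[0.014,0.06,-0.1],[0,0,0],-1],
  [[0.014,0.06,-0.1],[0,0,0],-1],
])

```text
clock: 6.55
tcp_pos: [0.5159, 0.0906, 0.1658]
orientation: [0.252, 0.714, 0.571, -0.317]
wrist_force: [0.4, -0.9, -1.1]
finger_gap: -0.0
```

Call:
move_arm([
  [[0.014,0.06,-0.1],[0,0,0],-1],
  [[0.014,0.06,-0.1],[0,0,0],-1],
  [[0.014,0.06,-0.1],[0,0,0],-1],
  [[0.014,0.06,-0.1],[0,0,0],-1],
  [[0.014,0.06,-0.1],[0,0,0],-1],
])

```text
clock: 7.05
tcp_pos: [0.5189, 0.1027, 0.146]
orientation: [0.252, 0.714, 0.571, -0.316]
wrist_force: [-0.3, 0.1, -0.9]
finger_gap: 0.0
```

```bash
python3 snap.py 11 top side; python3 - <<'E'
import cv2
a=cv2.imread("pics/top11.png");cv2.imwrite("pics/top11z.png",cv2.resize(a[180:400,330:580],None,fx=2.4,fy=2.4))
E
```

```text
7.15 [0.5189 0.1029 0.1456] [ 0.371  0.705  0.136  1.554 -0.66   2.357] [ 0.252  0.714  0.571 -0.316] [ 0.6  0.9 -1.2]
```

View pics/top11z.png

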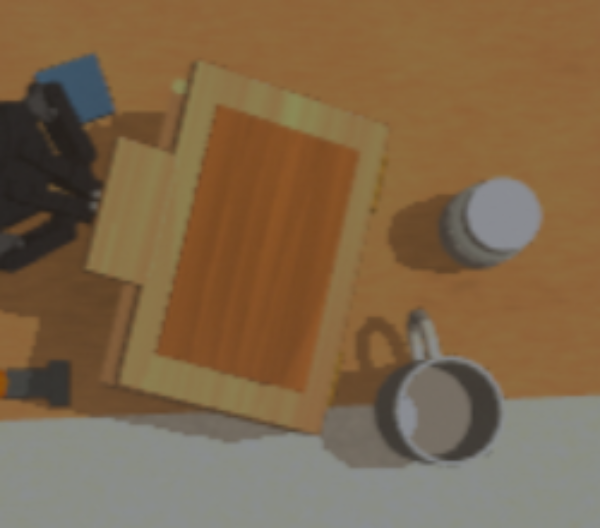

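View pics/side11.png

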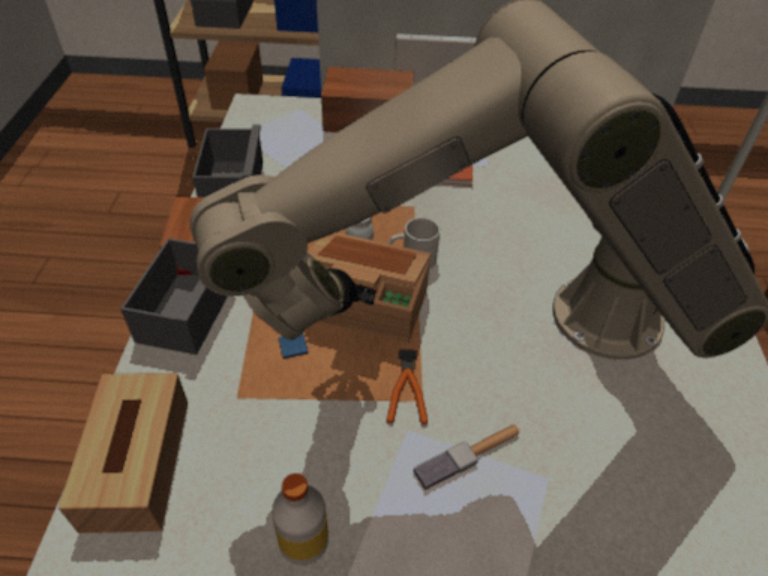

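Call:
move_arm([
  [[0.008,0.035,-0.08],[0,0,0],-1],
  [[0.008,0.035,-0.08],[0,0,0],-1],
  [[0.008,0.035,-0.08],[0,0,0],-1],
  [[0.008,0.035,-0.08],[0,0,0],-1],
  [[0.008,0.035,-0.08],[0,0,0],-1],
])

```text
clock: 7.65
tcp_pos: [0.5204, 0.1095, 0.1301]
orientation: [0.252, 0.714, 0.571, -0.316]
wrist_force: [-0.0, -0.2, -1.1]
finger_gap: -0.0001
```

Call:
move_arm([
  [[0.006,0.025,-0.08],[0,0,0],-1],
  [[0.006,0.025,-0.08],[0,0,0],-1],
  [[0.006,0.025,-0.08],[0,0,0],-1],
  [[0.006,0.025,-0.08],[0,0,0],-1],
  [[0.006,0.025,-0.08],[0,0,0],-1],
])

```text
clock: 8.15
tcp_pos: [0.5216, 0.1145, 0.1141]
orientation: [0.252, 0.714, 0.571, -0.316]
wrist_force: [-0.3, 0.2, -0.6]
finger_gap: 0.0001
```

```bash
python3 snap.py 12 top; python3 - <<'E'
import cv2
a=cv2.imread("pics/top12.png");cv2.imwrite("pics/top12z.png",cv2.resize(a[180:400,330:580],None,fx=2.4,fy=2.4))
E
```

```text
8.2 [0.5216 0.1147 0.1135] [ 0.387  0.751  0.136  1.519 -0.652  2.374] [ 0.252  0.714  0.571 -0.316] [ 1.1  1.3 -1.7]
```

View pics/top12z.png

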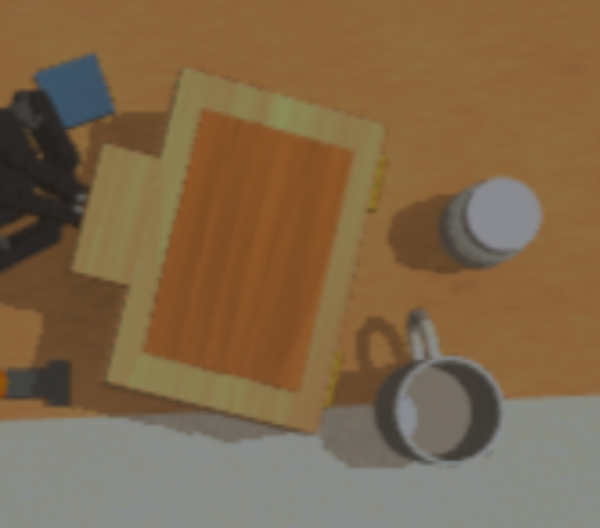

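Call:
move_arm([
  [[0.004,0.02,-0.06],[0,0,0],-1],
  [[0.004,0.02,-0.06],[0,0,0],-1],
  [[0.004,0.02,-0.06],[0,0,0],-1],
  [[0.004,0.02,-0.06],[0,0,0],-1],
  [[0.004,0.02,-0.06],[0,0,0],-1],
])

```text
clock: 8.7
tcp_pos: [0.5224, 0.1185, 0.1021]
orientation: [0.252, 0.714, 0.571, -0.316]
wrist_force: [0.6, -0.3, -0.5]
finger_gap: 0.0002
```

Call:
move_arm([
  [[0.004,0.02,-0.06],[0,0,0],-1],
  [[0.004,0.02,-0.06],[0,0,0],-1],
  [[0.004,0.02,-0.06],[0,0,0],-1],
  [[0.004,0.02,-0.06],[0,0,0],-1],
  [[0.004,0.02,-0.06],[0,0,0],-1],
])

```text
clock: 9.2
tcp_pos: [0.5232, 0.1225, 0.0901]
orientation: [0.252, 0.714, 0.571, -0.316]
wrist_force: [-0.8, -0.0, -0.5]
finger_gap: 0.0002
```

Call:
move_arm([
  [[0.002,0.01,-0.06],[0,0,0],-1],
  [[0.002,0.01,-0.06],[0,0,0],-1],
  [[0.002,0.01,-0.06],[0,0,0],-1],
  [[0.002,0.01,-0.06],[0,0,0],-1],
  [[0.002,0.01,-0.06],[0,0,0],-1],
])

```text
clock: 9.7
tcp_pos: [0.5236, 0.1245, 0.0783]
orientation: [0.252, 0.714, 0.571, -0.316]
wrist_force: [0.3, -0.8, -1.5]
finger_gap: -0.0002
```

```bash
python3 snap.py 13 top side; python3 - <<'E'
import cv2
a=cv2.imread("pics/top13.png");cv2.imwrite("pics/top13z.png",cv2.resize(a[180:400,330:580],None,fx=2.4,fy=2.4))
a=cv2.imread("pics/side13.png");cv2.imwrite("pics/side13z.png",cv2.resize(a[150:400,220:470],None,fx=2.4,fy=2.4))
E
```

```text
9.8 [0.5235 0.1244 0.078 ] [ 0.4    0.799  0.133  1.476 -0.645  2.388] [ 0.252  0.714  0.571 -0.317] [ 0.1  0.7 -0. ]
```

View pics/top13z.png

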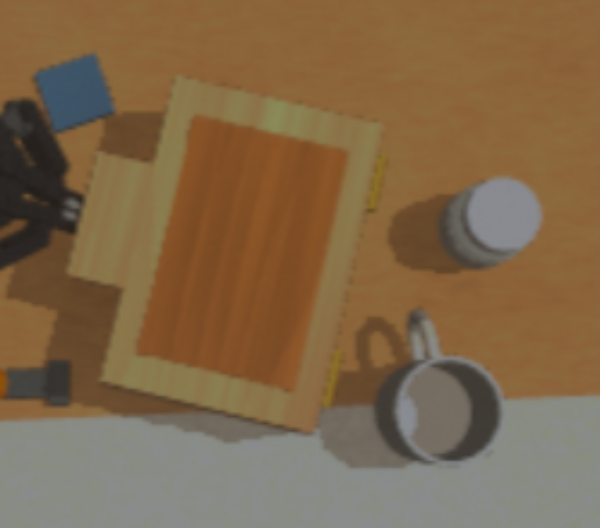

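View pics/side13z.png

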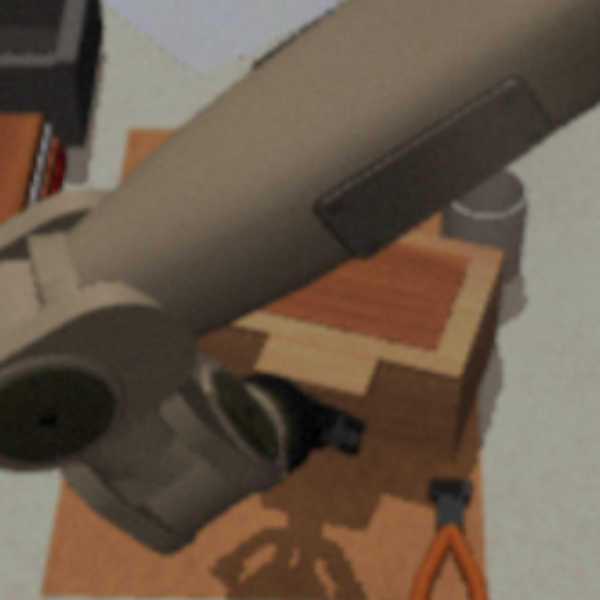

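Call:
move_arm([
  [[0.002,0.01,-0.06],[0,0,0],-1],
  [[0.002,0.01,-0.06],[0,0,0],-1],
  [[0.002,0.01,-0.06],[0,0,0],-1],
  [[0.01,0.05,-0.06],[0,0,0],-1],
  [[0,0,0],[0,0,0],-1],
])

```text
clock: 10.3
tcp_pos: [0.5241, 0.1278, 0.0683]
orientation: [0.252, 0.714, 0.571, -0.317]
wrist_force: [0.2, 0.6, -0.3]
finger_gap: -0.0001
```

Call:
move_arm([
  [[0.08,0.35,0],[0,0,0],-1],
  [[0.08,0.35,0],[0,0,0],-1],
  [[0.08,0.35,0],[0,0,0],-1],
  [[0.1,0.45,0.3],[0,0,0],-1],
  [[0.1,0.45,0.3],[0,0,0],-1],
])

```text
clock: 10.8
tcp_pos: [0.5417, 0.2061, 0.0928]
orientation: [0.252, 0.714, 0.571, -0.317]
wrist_force: [0.1, 0.4, 0.8]
finger_gap: -0.0003
```

Call:
move_arm([
  [[0.05,0.25,0.7],[0,0,0],-1],
  [[0.05,0.25,0.7],[0,0,0],-1],
  [[0,0,0.5],[0,0,0],-1],
  [[0,0,0],[0,0,0],-1],
  [[0,0,0],[0,0,0],-1],
])

```text
clock: 11.3
tcp_pos: [0.546, 0.2258, 0.1685]
orientation: [0.252, 0.714, 0.571, -0.316]
wrist_force: [-0.4, -0.6, -0.6]
finger_gap: -0.0001
```

```bash
python3 snap.py 14 top side; python3 - <<'E'
import cv2
a=cv2.imread("pics/top14.png");cv2.imwrite("pics/top14z.png",cv2.resize(a[180:400,330:580],None,fx=2.4,fy=2.4))
from th import *
for th in (0,.02,.05,.1):
    u=-np.cos(th)*xa+np.sin(th)*z;n=z*np.cos(th)+xa*np.sin(th)
    f=lambda p:np.round((proj("top",p)-[330,180])*2.4,1)
    print(th,[f(hg+.19*u+s*.045*cy+.012*n) for s in(1,-1)],[f(hg+.15*u+s*.11*cy+.012*n) for s in(1,-1)])
a=cv2.absdiff(cv2.imread("pics/top13.png"),cv2.imread("pics/top14.png"));cv2.imwrite("pics/d.png",a*3)
E
```

```text
11.4 [0.5455 0.2253 0.1675] [ 0.517  0.9    0.553  1.865 -0.578  2.506] [ 0.252  0.714  0.571 -0.317] [ 0.7 -0.1  0.1]
0 [array([ 95.7, 149.3]), array([ 64.6, 275.1])] [array([173.4,  73.1]), array([ 99. , 381.6])]
0.02 [array([ 95.9, 148.4]), array([ 64.7, 274.7])] [array([173.9,  72.2]), array([ 99.3, 381.6])]
0.05 [array([ 96.4, 146.9]), array([ 65., 274.])] [array([174.7,  70.7]), array([ 99.8, 381.6])]
0.1 [array([ 97.8, 144.7]), array([ 66.1, 273. ])] [array([176.6,  68.4]), array([101.1, 381.7])]
```

View pics/top14z.png

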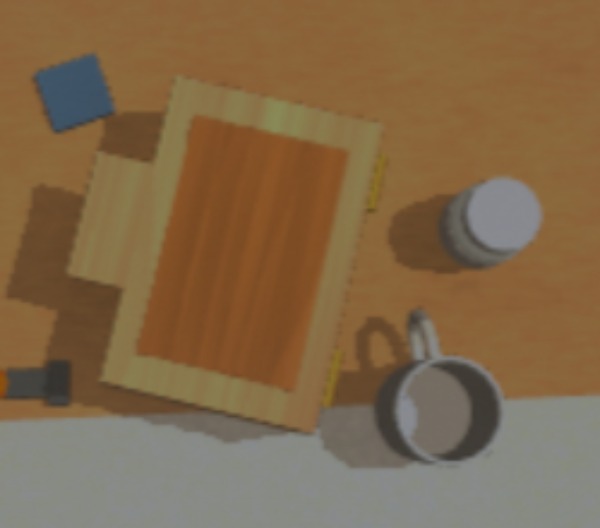

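View pics/side14.png

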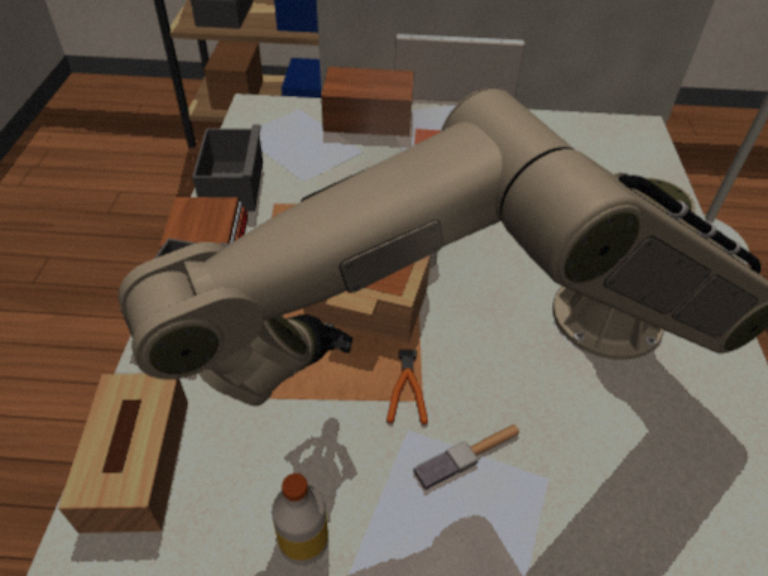

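View pics/d.png

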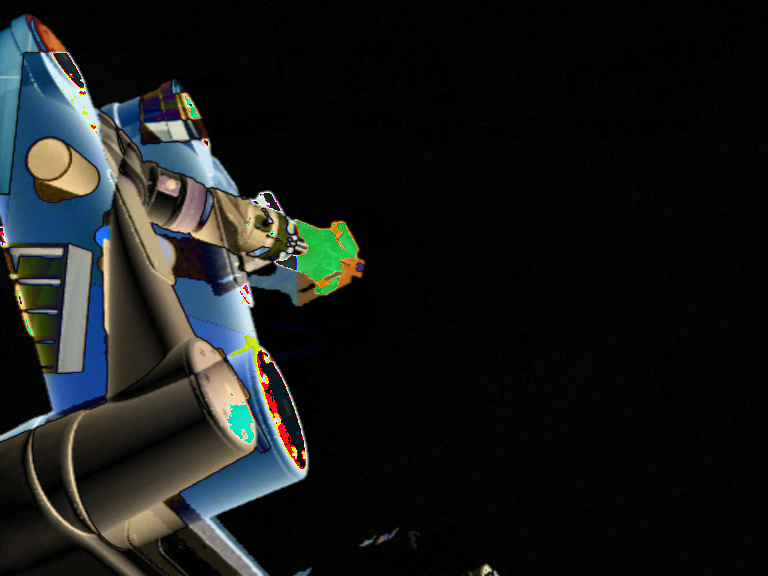

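```bash
python3 -c "
from workcell import job
print(job.hand_in())"
```

```text
the job is handed in; nothing more can be done
None
```

The lid is shut and the job is handed in, at about 11.4 s of robot time; `job.hand_in()` gave no verdict.

**Tipping:** With the fingers shut, I pushed the tab from behind to about 1.1 rad, then backed off and lifted clear. The lid fell by itself from there.

**Catching:** I passed the fingers over the tab and tilted them about 49° so they sat under it. The lid came to rest on them at about 0.62 rad. Two frames 0.45 s apart showed it in the same place, with about 3 N on the wrist.

**Lowering:** I lowered it at 24–40 mm/s until it was shut, then went a further 10 mm down and came away.

**Last checks:**
- **Lid:** The top view shows it shut. Its corners match the fully shut position to about 4 pixels in a view enlarged 3.6 times, and it did not move when the fingers left. The corner check cannot resolve 0.02 rad by itself. I judge it shut from that match and from the lid staying put once the support was gone.
- **Loose things:** The jar, mug, nippers, brush and tile look unmoved in the final pictures. I compared them by eye and did not measure them.
- **Force:** The wrist reading was near zero, with the tool about 100 mm clear of the tab.
- **Disagreements:** The two cameras differed by about 0.06 rad on the starting lid angle, which did not affect the job. A single −16 N vertical wrist reading came during a fast move in free air, before the catch. I took it as an inertial effect, and the picture showed no contact.

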